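# Unscrew the flux tank's filler cap and lay it in the dish

### The arm

A 6-joint arm with a two-finger parallel gripper is mounted at the origin on the work surface. World frame = base frame: x ahead of the robot, y to its left, z up, the work surface at z = 0. Lengths are in m, angles in rad, forces in N, time in s.
With the tool pointing down it reaches from about 0.35 to 0.975 m from the base axis. Payload 4.9 kg.
Tool frame: the origin (TCP) lies on the mounting face of the last link; the fingertips stand 173 mm ahead of it and the grasp point (between the pads) lies 155 mm ahead of it; z points along the fingers, y is the direction in which the jaws open and shut (so a half turn about z gives the same grasp; the last joint's range is limited). The gripper opens to 85 mm and grips with 20 to 120 N. Pads are 22 mm wide; open, the fingers measure 114 mm over their backs; the gripper's body (76 mm by 85 mm) begins 54 mm behind the grasp point. The pads swing forward as they close: fully open they stand 13 mm farther back than shut.
Start: joints at [-1.403, 0.053, 1.613, -0, 1.476, -0.119], TCP at [0.177, -0.599, 0.405] pointing down, gripper open.
Joint ranges: [-3.01, 3.01], [-1.01, 2.22], [0.06, 2.58], [-1.02, 4.17], [0.09, 2.62], [-3.14, 3.14]. Speed limits (rad/s): [2.57, 2.57, 3.14, 3.14, 3.14, 3.14].

### API

Orientations are given as a unit quaternion [w, x, y, z].
In Python, from plant import manip gives the robot as it stands.
- The arm moves only by the tool play_rows, never from a script. Its argument "increments" is a list of rows, each an object with "offset": the shift along the tool's x, y, z in mm, a list of three; "twist": the turn about the tool's z in rad; "grip": the opening, from 0 (shut) to 1 (fully open). In form: [{"offset": [dx, dy, dz], "twist": twist, "grip": grip}, ...]. A call has 1 to 5 rows; each row is the pose to reach, as a shift and turn from the pose commanded when the call began, along the tool's axes at that moment; what a row does not reach only later rows make up. A row lasts 1/12 s, in which the tool goes at most 41.7 mm and 7.16 degrees, less where a joint would pass 70% of its speed; a pose out of reach is approached as far as the arm can. A call with a gripper value outside its range is refused whole. The fingers move at their own pace and stop on an object; the grip force is fixed at half the most. Time passes only in rows, so rows that repeat a pose let the fingers close. It gives the time, the measured TCP pose, the force and the opening at its end, in the units of the state.
- manip.state(): the state, without advancing time (a new reading comes with each control period).
- manip.grab_frame(name): name is "scene" or "top" or "wrist"; returns the picture (420x560x3 uint8, blue, green, red); there is no depth.
- manip.get_calibration(name): a dict with "fx", "fy", "cx", "cy" (pixels), "T" (4x4, takes a point from camera to world coordinates). Camera axes: x right, y down, z forward; pixel columns grow to the right and rows downward; lengths in m; the calibration is good to about 2 mm. The wrist camera is an equidistant fisheye: a pixel r from the principal point sees the ray r / f radians off the axis. A picture is of the moment at which its call begins: read the wrist's pose just before it. get_calibration takes no time and is no camera call; for the wrist camera it gives the pose at the moment of the call.
- manip.job_done(): hands the job in, once; it reports no verdict.
Trained networks look in the newest picture that a camera, given by its name, has taken for a name from the list of things; names that differ only in an ending like _2 or _b are one class to them, and where a whole thing is asked for, a point or a joint stands for the part that bears it (a point fixed in the world has none). Each returns a list of dicts, best first, with "p" (0 to 1); they miss things now and then, are a little off and sometimes report something else, mostly with a low value. They report only what shows in the picture. A call takes as long as a camera call. They do not tell look-alikes from the thing itself.
- manip.boxes_of(query, camera): "xyz" ([x, y, z] in m, in the coordinates of the camera as it stood for that picture, good to about 4 mm: the middle of the surface that is visible of it).
- manip.tip_of(query, camera): "xyz" ([x, y, z] in m, in the coordinates of the camera as it stood for that picture, good to about 4 mm: a listed point, or the origin of a listed thing).
The state is a dict: "time": time; "joint_pos": joint angles; "joint_vel": joint speeds; "joint_efforts": joint torques, N m; "tool_pos": TCP position; "tool_rot": TCP orientation; "contact_force": force on the tool from outside, world axes, zero at the start; "ft_torque": the same for the moment, N m; "gripper_width": opening from 0.0 (shut) to 1.0 (fully open).
Only numpy, scipy, OpenCV 4.12 (cv2) and the standard library are available. Lean on these libraries where they do the work, as an engineer would, in place of code of your own. Each camera call takes 0.05 s, during which the arm holds its last target. There are 200 camera calls.

### The job

The flux tank needs refilling: unscrew its filler cap anticlockwise, keep turning under a light lift until you feel the collar's notches let it go, never forcing it, and lift it off in the gripper without letting it drop. Set it down, still held, in the round dish with its open side down, then let go. Leave everything else on the bench where it is.

Things in the scene. Friction and masses are not known exactly. Their poses are not given: they have to be found in the camera images.
- tank: Flux tank, bolted down: steel pot 124 mm across on a 170 x 150 x 8 mm plate, brass hose stubs along its +-y (to 105 mm from the axis, 52 mm up). Flat top 95 mm above the bench; brass filler neck in its middle 36 mm high, 38 mm over threads. Origin on the axis at bench height, z up. Over 50 N of contact between cap and tank ruins the thread; it wedges, so a pull of 20 N can be too much.
- neck_top (a point): Centre of the neck's upper end, 131 mm above the bench, inside the cap. Right-hand thread: anticlockwise from above the cap climbs roughly 2 cm a turn. After about 2/3 turn the thread ends and the cap can rise freely to 24 mm above its start, where 3 inner lugs meet a collar. Its 3 notches (45 deg wide, 120 apart, unseen, anywhere) let it off: turn on up to 1/3 turn, lifting with 1-5 N.
- cap_head (a point): Filler cap, loose, 160 g: centre of its knurled round steel head (50 mm across, 18 mm high, grip here), on its axis (z, up), 47 mm above the rim and 9 mm below the top. Below the head a hollow skirt 48 mm across, 38 mm deep, open underneath. Starts fully down. Play 1 mm sideways, 1-2 mm up and down. Let go part-way it stays on the thread, or sinks back 2-12 mm from the collar.
- dish_floor (a point): Centre of the inner floor of the round shallow aluminium dish (136 mm across the rim, 16 mm high, flat floor 116 mm across and 4 mm thick, 400 g, loose). This point is 4 mm above the bench.
- tray: Square-cornered dark steel tray 120 x 110 x 22 mm, empty, not needed. Origin under its centre.
- matchbox: Cardboard matchbox 55 x 36 x 16 mm, a bystander. Origin under its centre.
- bangle: Brass bangle 68 mm across, 6 mm high, a bystander. Origin under its centre.
- jar: Amber glass jar 60 mm across, 70 mm high, a bystander. Origin under its centre.
- tweezers: Steel tweezers 150 mm long, 4 mm high, lying flat, a bystander.
- hammer: Hammer lying on the bench, a bystander.
Mind the look-alikes: they are no part of the job. Leave any green or pink look-alike of the part that bears cap_head alone.

How it is judged:
By the outcome, as a careful person would: the job done as asked, in the order asked, and still so for the second after the job is handed in, with the robot touching nothing.
It also fails if it takes over 72 s, if anything falls off the work surface, if the arm or the gripper's body presses on something with over 40 N, if the wrist force passes 120 N, or if a joint passes its speed limit or range.

## Working session

There is one attempt and no reset: what is moved stays moved. The work goes in short steps, Python scripts to look and compute and a tool call to move; the robot and the scene stay as the last step left them, time stands still between calls to the robot, and variables do not carry over. Pictures are saved under pics/ and viewed, about 8 in all and at most 12, crops included, and the job is handed in when it is done.

Besides the shell and the picture viewer there is one more tool, called after "Request:" as name([rows], argument=value, ...), one row to a line, values as JSON. play_rows: Moves the arm, as the interface text tells. Its arguments: {"type":"object","properties":{"increments":{"type":"array"}},"required":["increments"]}

```bash
mkdir -p pics; cat > h.py <<'E'
import numpy as np, cv2
from plant import manip
def w(cam,p):
    T=np.array(manip.get_calibration(cam)["T"]); return (T@np.r_[p,1])[:3]
def px(cam,P):
    c=manip.get_calibration(cam); q=np.linalg.inv(np.array(c["T"]))@np.r_[P,1]
    return [round(c["fx"]*q[0]/q[2]+c["cx"]),round(c["fy"]*q[1]/q[2]+c["cy"])]
E
python3 - <<'E'
from h import *
s=manip.state(); print(s["time"],s["tool_pos"],s["tool_rot"])
ims=[]
for c in ["scene","top"]:
    im=manip.grab_frame(c); cv2.imwrite(f"pics/{c}0.png",im)
    for q in ["cap_head","dish_floor","tank","neck_top","jar"]:
        for d in manip.tip_of(q,c):
            if d["p"]>.2:
                P=w(c,d["xyz"]); print(c,q,round(d["p"],2),P.round(4),px(c,P))
print(manip.state()["time"])
E
```

```text
0.0 [ 0.17675293 -0.59921126  0.40344896] [-1.05216564e-03  9.89735766e-01  1.42905578e-01 -4.17337670e-05]
scene cap_head 0.81 [0.4406 0.1024 0.0464] [338, 256]
scene cap_head 0.78 [ 0.5184 -0.054   0.1431] [268, 200]
scene cap_head 0.65 [ 0.3629 -0.0695  0.0467] [317, 203]
scene dish_floor 0.92 [0.4826 0.3115 0.0051] [390, 339]
scene tank 0.62 [ 0.5128 -0.0602 -0.002 ] [270, 244]
scene tank 0.57 [ 0.6765 -0.1296 -0.001 ] [196, 256]
scene neck_top 0.64 [ 0.5181 -0.0568  0.1311] [267, 203]
scene jar 0.55 [ 0.6734  0.3457 -0.001 ] [327, 405]
top cap_head 0.79 [ 0.5178 -0.0545  0.1418] [286, 212]
top cap_head 0.65 [0.4426 0.1033 0.0472] [232, 241]
top cap_head 0.51 [ 0.361  -0.0751  0.0463] [293, 268]
top dish_floor 0.67 [0.4865 0.3096 0.0033] [167, 227]
top tank 0.93 [ 0.5145 -0.0579 -0.0039] [286, 217]
top neck_top 0.85 [ 0.5169 -0.0555  0.1302] [286, 213]
top jar 0.61 [0.6746 0.3447 0.0017] [157, 167]
0.6
```

View pics/scene0.png

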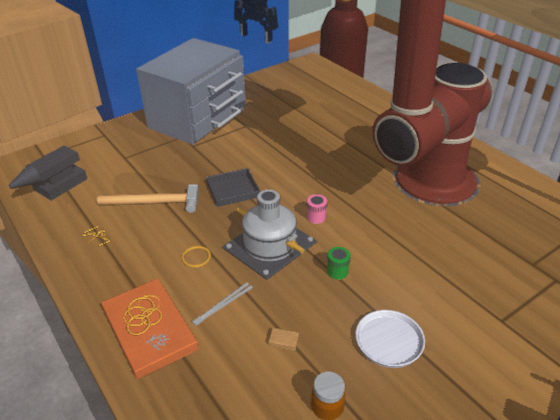

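View pics/top0.png

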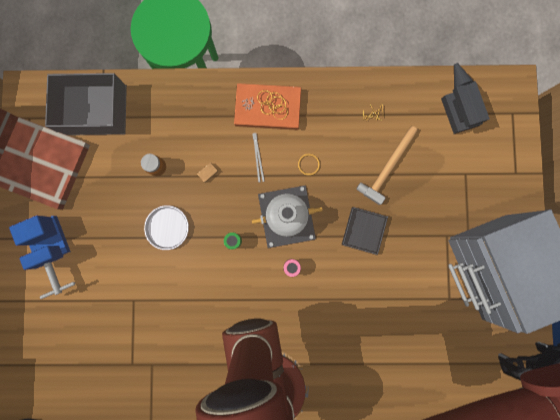

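The scene shows three cap candidates: the steel cap on the tank at (268,200), a green one at (338,262) and a pink one at (317,208), both loose on the bench. Only the steel one sits on the tank, so that is the cap. I'll confirm it with a wrist crop. The dish is at scene (390,339) and top (167,227).

Request:
play_rows([
  {"offset": [25, -27, -20], "twist": 0, "grip": 1},
  {"offset": [50, -54, -40], "twist": 0, "grip": 1},
  {"offset": [78, -84, -50], "twist": 0, "grip": 1},
  {"offset": [105, -114, -50], "twist": 0, "grip": 1},
  {"offset": [132, -143, -50], "twist": 0, "grip": 1},
])

```text
time: 1.02
tool_pos: [0.2634, -0.4234, 0.4562]
tool_rot: [0.001, 0.99, 0.143, 0.0]
contact_force: [0.1, 0.4, 0.2]
gripper_width: 0.999
```

Request:
play_rows([
  {"offset": [28, -30, 0], "twist": 0, "grip": 1},
  {"offset": [56, -61, 0], "twist": 0, "grip": 1},
  {"offset": [88, -85, 0], "twist": 0, "grip": 1},
  {"offset": [121, -110, 0], "twist": 0, "grip": 1},
  {"offset": [153, -134, 0], "twist": 0, "grip": 1},
])

```text
time: 1.43
tool_pos: [0.3723, -0.2511, 0.4552]
tool_rot: [0.001, 0.99, 0.143, 0.001]
contact_force: [0.6, -0.7, -0.1]
gripper_width: 1.004
```

Request:
play_rows([
  {"offset": [33, -25, 0], "twist": 0, "grip": 1},
  {"offset": [66, -49, 0], "twist": 0, "grip": 1},
  {"offset": [98, -74, 0], "twist": 0, "grip": 1},
  {"offset": [131, -99, 0], "twist": 0, "grip": 1},
  {"offset": [164, -123, 0], "twist": 0, "grip": 1},
])

```text
time: 1.85
tool_pos: [0.495, -0.0866, 0.4552]
tool_rot: [0.0, 0.99, 0.143, 0.001]
contact_force: [1.7, -0.6, -0.5]
gripper_width: 1.004
```

Request:
play_rows([
  {"offset": [16, -12, 10], "twist": 0, "grip": 1},
  {"offset": [32, -25, 20], "twist": 0, "grip": 1},
  {"offset": [32, -25, 30], "twist": 0.1, "grip": 1},
  {"offset": [32, -25, 40], "twist": 0.2, "grip": 1},
  {"offset": [32, -25, 40], "twist": 0.3, "grip": 1},
])

```text
time: 2.27
tool_pos: [0.5177, -0.055, 0.412]
tool_rot: [-0.0, 1.0, -0.008, -0.002]
contact_force: [-0.2, 0.9, -1.1]
gripper_width: 0.999
```

```bash
cat > st.py <<'E'
from h import *
def st():
    s=manip.state(); R=np.array(s["tool_rot"]); 
    a=np.degrees(2*np.arctan2(R[2],R[1]))
    print("t",round(s["time"],2),"pos",np.round(s["tool_pos"],4),"yaw",round(a,1),"q",np.round(s["joint_pos"],3),"F",np.round(s["contact_force"],1),"M",np.round(s["ft_torque"],2),"w",round(s["gripper_width"],3)); return s
if __name__=="__main__": st()
E
python3 - <<'E'
from h import *; from st import st
st(); T=np.array(manip.get_calibration("wrist")["T"]); im=manip.grab_frame("wrist"); cv2.imwrite("pics/w1.png",im)
for q in ["cap_head","neck_top","tank"]:
    for d in manip.tip_of(q,"wrist"):
        if d["p"]>.2: print(q,round(d["p"],2),(T@np.r_[d["xyz"],1])[:3].round(4))
E
```

```text
t 2.27 pos [ 0.5177 -0.055   0.412 ] yaw -1.0 q [-0.249 -0.203  1.843 -0.     1.506  1.339] F [-0.2  0.9 -1.1] M [-0.01  0.   -0.03] w 0.999
cap_head 0.94 [0.4481 0.1059 0.046 ]
cap_head 0.74 [ 0.5151 -0.0527  0.1455]
cap_head 0.67 [ 0.3609 -0.0678  0.044 ]
neck_top 0.57 [ 0.4738 -0.2911 -0.002 ]
tank 0.68 [ 0.5192 -0.0565  0.005 ]
tank 0.4 [0.658  0.1886 0.0009]
```

View pics/w1.png

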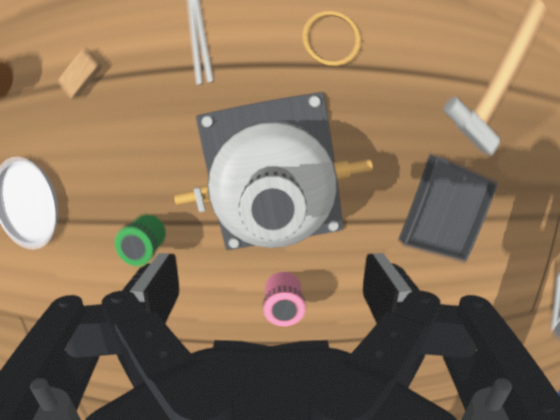

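```bash
python3 - <<'E'
from h import *
im=cv2.imread("pics/w1.png"); c=manip.get_calibration("wrist"); T=np.array(c["T"])
g=cv2.cvtColor(im,cv2.COLOR_BGR2GRAY)
x0,y0=235,170; sub=g[y0:y0+80,x0:x0+80]
m=(sub<90).astype(np.uint8); n,l,s,ce=cv2.connectedComponentsWithStats(m); k=l[209-y0,273-x0]
cnt=max(cv2.findContours((l==k).astype(np.uint8),0,2)[0],key=cv2.contourArea); (u,v),ax,_=cv2.fitEllipse(cnt); u+=x0;v+=y0
print(u,v,ax,s[k])
def ray(u,v,z):
    d=np.array([(u-c["cx"])/c["fx"],(v-c["cy"])/c["fy"]]); r=np.linalg.norm(d)
    D=T[:3,:3]@np.r_[np.sin(r)*d/r,np.cos(r)]; return T[:3,3]+D*(z-T[2,3])/D[2]
for z in(.149,.151): print(z,ray(u,v,z).round(4))
o=cv2.resize(im[80:340,90:450],None,fx=2.2,fy=2.2,interpolation=2)
cv2.circle(o,(int((u-90)*2.2),int((v-80)*2.2)),3,(0,0,255),-1); cv2.imwrite("pics/w1c.png",o)
E
```

```text
Traceback (most recent call last):
cv2.error: OpenCV(4.12.0) /io/opencv/modules/imgproc/src/shapedescr.cpp:361: error: (-201:Incorrect size of input array) There should be at least 5 points to fit the ellipse in function 'fitEllipseNoDirect'
```

```bash
cat > fit.py <<'E'
from h import *
im=cv2.imread("pics/w1.png"); c=manip.get_calibration("wrist"); T=np.array(c["T"])
g=cv2.cvtColor(im,cv2.COLOR_BGR2GRAY)
x0,y0=235,170; sub=g[y0:y0+80,x0:x0+80]
th=(int(g[209,273])+int(g[209,298]))/2; print(g[209,273],g[209,298])
l=(cv2.connectedComponents((sub<th).astype(np.uint8)))[1]; k=l[209-y0,273-x0]
cnt=max(cv2.findContours((l==k).astype(np.uint8),0,2)[0],key=cv2.contourArea); (u,v),ax,_=cv2.fitEllipse(cnt); u+=x0;v+=y0
print(u,v,ax)
def ray(u,v,z):
    d=np.array([(u-c["cx"])/c["fx"],(v-c["cy"])/c["fy"]]); r=np.linalg.norm(d)
    D=T[:3,:3]@np.r_[np.sin(r)*d/r,np.cos(r)]; return T[:3,3]+D*(z-T[2,3])/D[2]
for z in(.149,.151): print(z,ray(u,v,z).round(4))
o=cv2.resize(im[80:340,90:450],None,fx=2.2,fy=2.2,interpolation=2)
cv2.circle(o,(int((u-90)*2.2),int((v-80)*2.2)),3,(0,0,255),-1); cv2.imwrite("pics/w1c.png",o)
E
python3 fit.py
```

```text
101 206
272.46212005615234 208.77603912353516 (40.66117858886719, 42.09291458129883)
0.149 [ 0.5164 -0.0574  0.149 ]
0.151 [ 0.517  -0.0573  0.151 ]
```

View pics/w1c.png

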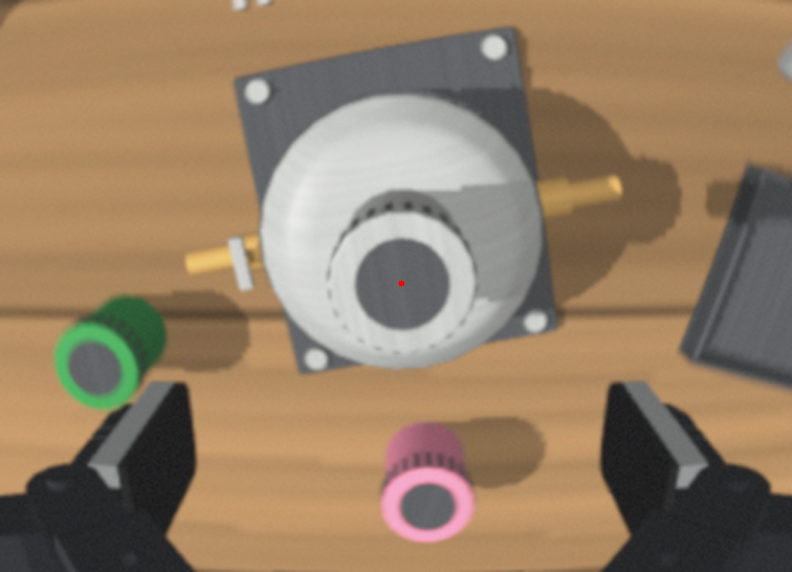

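The steel knurled cap on the tank, at wrist pixel (272,209), is the target. The green and pink caps stand loose on the bench. I'll rotate for the most anticlockwise travel and look again.

Request:
play_rows([
  {"offset": [-1, 1.5, 0], "twist": 0.12, "grip": 1},
  {"offset": [-1, 1.5, 0], "twist": 0.24, "grip": 1},
  {"offset": [-1, 1.5, 0], "twist": 0.36, "grip": 1},
  {"offset": [-1, 1.5, 0], "twist": 0.48, "grip": 1},
  {"offset": [-1, 1.5, 0], "twist": 0.6, "grip": 1},
])

```text
time: 2.88
tool_pos: [0.5169, -0.0575, 0.4155]
tool_rot: [-0.0, 0.953, -0.304, 0.001]
contact_force: [1.1, -0.5, 0.5]
gripper_width: 1.002
```

Request:
play_rows([
  {"offset": [0, 0, 0], "twist": 0.12, "grip": 1},
  {"offset": [0, 0, 0], "twist": 0.24, "grip": 1},
  {"offset": [0, 0, 0], "twist": 0.36, "grip": 1},
  {"offset": [0, 0, 0], "twist": 0.48, "grip": 1},
  {"offset": [0, 0, 0], "twist": 0.6, "grip": 1},
])

```text
time: 3.3
tool_pos: [0.517, -0.0574, 0.4156]
tool_rot: [-0.0, 0.82, -0.572, 0.001]
contact_force: [-0.7, -0.5, 0.5]
gripper_width: 1.001
```

Request:
play_rows([
  {"offset": [0, 0, 0], "twist": 0.12, "grip": 1},
  {"offset": [0, 0, 0], "twist": 0.24, "grip": 1},
  {"offset": [0, 0, 0], "twist": 0.36, "grip": 1},
  {"offset": [0, 0, 0], "twist": 0.5, "grip": 0.85},
  {"offset": [0, 0, 0], "twist": 0.5, "grip": 0.8},
])

```text
time: 3.72
tool_pos: [0.5169, -0.0575, 0.4155]
tool_rot: [0.0, -0.655, 0.756, -0.001]
contact_force: [0.4, 0.2, 0.6]
gripper_width: 0.798
```

```bash
python3 - <<'E'
from h import *; from st import st
st(); c=manip.get_calibration("wrist"); T=np.array(c["T"]); im=manip.grab_frame("wrist"); cv2.imwrite("pics/w2.png",im)
q=np.linalg.inv(T)@np.r_[.517,-.0565,.151,1]; q=q[:3]; r=np.hypot(*q[:2]); a=np.arctan2(r,q[2])
u0,v0=int(c["cx"]+c["fx"]*a*q[0]/r),int(c["cy"]+c["fy"]*a*q[1]/r)
g=cv2.cvtColor(im,cv2.COLOR_BGR2GRAY); x0,y0=u0-40,v0-40; sub=g[y0:y0+80,x0:x0+80]
for th in (140,155,170):
    l=cv2.connectedComponents((sub<th).astype(np.uint8))[1]; k=l[40,40]
    cnt=max(cv2.findContours((l==k).astype(np.uint8),0,2)[0],key=cv2.contourArea); (u,v),ax,_=cv2.fitEllipse(cnt); u+=x0;v+=y0
    d=np.array([(u-c["cx"])/c["fx"],(v-c["cy"])/c["fy"]]); r=np.linalg.norm(d)
    D=T[:3,:3]@np.r_[np.sin(r)*d/r,np.cos(r)]; print(u0,v0,u,v,ax,(T[:3,3]+D*(.151-T[2,3])/D[2]).round(4))
for q in ["cap_head","tank"]:
    for d in manip.tip_of(q,"wrist"):
        if d["p"]>.2: print(q,round(d["p"],2),(T@np.r_[d["xyz"],1])[:3].round(4))
E
```

```text
t 3.72 pos [ 0.5169 -0.0575  0.4155] yaw 261.8 q [-0.254 -0.208  1.841  0.     1.507  3.031] F [0.4 0.2 0.6] M [-0.03  0.    0.03] w 0.798
269 209 271.0184326171875 209.8564796447754 (39.39259338378906, 40.65958023071289) [ 0.5162 -0.0563  0.151 ]
269 209 270.9871826171875 209.86220932006836 (40.069366455078125, 41.371253967285156) [ 0.5162 -0.0563  0.151 ]
269 209 270.96837997436523 209.9549560546875 (40.4365119934082, 42.09339904785156) [ 0.5162 -0.0563  0.151 ]
cap_head 0.8 [0.4471 0.1026 0.0471]
cap_head 0.69 [ 0.5162 -0.0535  0.142 ]
cap_head 0.65 [ 0.3607 -0.0672  0.0442]
tank 0.74 [ 0.5174 -0.0578  0.0019]
```

Request:
play_rows([
  {"offset": [-1, 0, 35], "twist": 0, "grip": 0.8},
  {"offset": [-1, 0, 70], "twist": 0, "grip": 0.8},
  {"offset": [-1, 0, 100], "twist": 0, "grip": 0.75},
  {"offset": [-1, 0, 122], "twist": 0, "grip": 0.7},
  {"offset": [-1, 0, 122], "twist": 0, "grip": 0.66},
])

```text
time: 4.28
tool_pos: [0.515, -0.0558, 0.287]
tool_rot: [-0.003, -0.656, 0.755, 0.004]
contact_force: [-0.3, 0.1, 0.2]
gripper_width: 0.657
```

Request:
play_rows([
  {"offset": [0, 0, 0], "twist": 0, "grip": 0.64},
  {"offset": [0, 0, 0], "twist": 0, "grip": 0.62},
  {"offset": [0, 0, 0], "twist": 0, "grip": 0.61},
  {"offset": [0, 0, 0], "twist": 0, "grip": 0.6},
  {"offset": [0, 0, 0], "twist": 0, "grip": 0.6},
])

```text
time: 4.7
tool_pos: [0.5176, -0.0564, 0.2945]
tool_rot: [0.001, -0.655, 0.756, -0.001]
contact_force: [-0.1, 0.8, 0.3]
gripper_width: 0.599
```

```bash
python3 - <<'E'
from st import *
st(); cv2.imwrite("pics/w3.png",manip.grab_frame("wrist"))
E
```

```text
t 4.7 pos [ 0.5176 -0.0564  0.2945] yaw 261.9 q [-0.251 -0.104  1.956  0.     1.286  3.032] F [-0.1  0.8  0.3] M [-0.    0.01  0.04] w 0.599
```

View pics/w3.png

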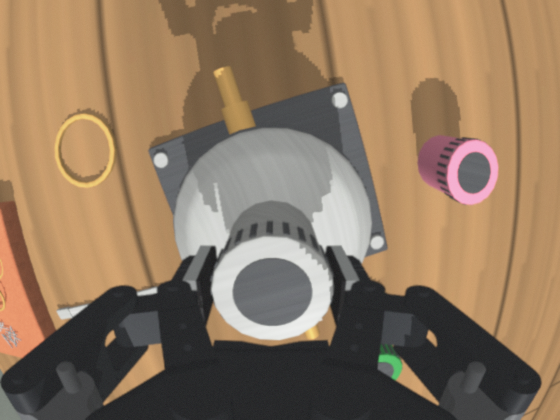

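The fingers straddle the steel cap at (272,290) evenly. Next I close on it.

Request:
play_rows([
  {"offset": [0, 0, 0], "twist": 0, "grip": 0.58},
  {"offset": [0, 0, 0], "twist": 0, "grip": 0.55},
  {"offset": [0, 0, 0], "twist": 0, "grip": 0.5},
  {"offset": [0, 0, 0], "twist": 0, "grip": 0.5},
  {"offset": [0, 0, 0], "twist": 0, "grip": 0.5},
])

```text
time: 5.17
tool_pos: [0.5175, -0.0563, 0.2943]
tool_rot: [0.0, -0.655, 0.756, -0.001]
contact_force: [-2.4, 0.4, 4.8]
gripper_width: 0.57
```

```bash
python3 st.py
```

```text
t 5.17 pos [ 0.5175 -0.0563  0.2943] yaw 261.9 q [-0.251 -0.104  1.957 -0.     1.287  3.032] F [-2.4  0.4  4.8] M [ 0.06  0.33 -0.  ] w 0.57
```

Request:
play_rows([
  {"offset": [0, 0.3, -0.6], "twist": -0.1, "grip": 0.5},
  {"offset": [0, 0.3, -0.9], "twist": -0.2, "grip": 0.5},
  {"offset": [0, 0.3, -1.2], "twist": -0.3, "grip": 0.5},
  {"offset": [0, 0.3, -1.5], "twist": -0.4, "grip": 0.5},
  {"offset": [0, 0.3, -1.8], "twist": -0.5, "grip": 0.5},
])

```text
time: 5.58
tool_pos: [0.5174, -0.0564, 0.2959]
tool_rot: [-0.001, 0.823, -0.568, 0.001]
contact_force: [0.1, -0.6, 3.5]
gripper_width: 0.565
```

```bash
python3 st.py
```

```text
t 5.58 pos [ 0.5174 -0.0564  0.2959] yaw -69.2 q [-0.252 -0.106  1.956  0.     1.289  2.528] F [ 0.1 -0.6  3.5] M [-0.01 -0.14 -0.11] w 0.565
```

Request:
play_rows([
  {"offset": [0, 0, -0.5], "twist": -0.11, "grip": 0.5},
  {"offset": [0, 0, -0.9], "twist": -0.22, "grip": 0.5},
  {"offset": [0, 0, -1.3], "twist": -0.33, "grip": 0.5},
  {"offset": [0, 0, -1.7], "twist": -0.44, "grip": 0.5},
  {"offset": [0, 0, -2.1], "twist": -0.55, "grip": 0.5},
])

```text
time: 6.0
tool_pos: [0.5174, -0.0563, 0.298]
tool_rot: [-0.0, 0.946, -0.323, 0.002]
contact_force: [0.8, 0.6, 2.1]
gripper_width: 0.563
```

Request:
play_rows([
  {"offset": [0, 0, -0.4], "twist": -0.11, "grip": 0.5},
  {"offset": [0, 0, -0.7], "twist": -0.22, "grip": 0.5},
  {"offset": [0, 0, -1.1], "twist": -0.33, "grip": 0.5},
  {"offset": [0, 0, -1.4], "twist": -0.44, "grip": 0.5},
  {"offset": [0, 0, -1.8], "twist": -0.55, "grip": 0.5},
])

```text
time: 6.42
tool_pos: [0.5174, -0.0561, 0.2998]
tool_rot: [-0.0, 0.999, -0.054, 0.002]
contact_force: [0.7, 2.5, 3.5]
gripper_width: 0.565
```

```bash
python3 st.py
```

```text
t 6.42 pos [ 0.5174 -0.0561  0.2998] yaw -6.2 q [-2.510e-01 -1.110e-01  1.953e+00  1.000e-03  1.296e+00  1.427e+00] F [0.7 2.5 3.5] M [ 0.31 -0.11 -0.09] w 0.565
```

Request:
play_rows([
  {"offset": [0, -0.2, -0.5], "twist": -0.11, "grip": 0.5},
  {"offset": [0, -0.2, -0.9], "twist": -0.22, "grip": 0.5},
  {"offset": [0, -0.2, -1.3], "twist": -0.33, "grip": 0.5},
  {"offset": [0, -0.2, -1.7], "twist": -0.44, "grip": 0.5},
  {"offset": [0, -0.2, -2.1], "twist": -0.55, "grip": 0.5},
])

```text
time: 6.83
tool_pos: [0.5173, -0.0558, 0.3018]
tool_rot: [-0.0, 0.976, 0.219, 0.001]
contact_force: [-0.6, 1.7, 4.0]
gripper_width: 0.568
```

Request:
play_rows([
  {"offset": [0, 0, -0.4], "twist": -0.11, "grip": 0.5},
  {"offset": [0, 0, -0.8], "twist": -0.22, "grip": 0.5},
  {"offset": [0, 0, -1.2], "twist": -0.33, "grip": 0.5},
  {"offset": [0, 0, -1.6], "twist": -0.44, "grip": 0.5},
  {"offset": [0, 0, -1.9], "twist": -0.55, "grip": 0.5},
])

```text
time: 7.25
tool_pos: [0.5172, -0.0557, 0.3037]
tool_rot: [-0.0, 0.88, 0.476, 0.001]
contact_force: [-0.9, 2.4, 5.8]
gripper_width: 0.569
```

```bash
python3 st.py
```

```text
t 7.25 pos [ 0.5172 -0.0557  0.3037] yaw 56.8 q [-0.251 -0.115  1.95   0.002  1.305  0.328] F [-0.9  2.4  5.8] M [ 0.47  0.35 -0.14] w 0.569
```

Request:
play_rows([
  {"offset": [0.2, -0.1, -0.6], "twist": -0.11, "grip": 0.5},
  {"offset": [0.2, -0.1, -1.1], "twist": -0.22, "grip": 0.5},
  {"offset": [0.2, -0.1, -1.6], "twist": -0.33, "grip": 0.5},
  {"offset": [0.2, -0.1, -2.0], "twist": -0.44, "grip": 0.5},
  {"offset": [0.2, -0.1, -2.5], "twist": -0.55, "grip": 0.5},
])

```text
time: 7.67
tool_pos: [0.517, -0.0556, 0.3058]
tool_rot: [-0.0, 0.717, 0.697, 0.0]
contact_force: [-2.4, 1.7, 3.1]
gripper_width: 0.573
```

Request:
play_rows([
  {"offset": [0, 0, -0.4], "twist": -0.11, "grip": 0.5},
  {"offset": [0, 0, -0.8], "twist": -0.22, "grip": 0.5},
  {"offset": [0, 0, -1.2], "twist": -0.33, "grip": 0.5},
  {"offset": [0, 0, -1.6], "twist": -0.44, "grip": 0.5},
  {"offset": [0, 0, -2.0], "twist": -0.55, "grip": 0.5},
])

```text
time: 8.08
tool_pos: [0.5168, -0.0558, 0.3077]
tool_rot: [-0.0, 0.501, 0.865, -0.0]
contact_force: [-3.5, 0.1, 4.1]
gripper_width: 0.567
```

```bash
python3 st.py
```

```text
t 8.08 pos [ 0.5168 -0.0558  0.3077] yaw 119.9 q [-0.251 -0.12   1.948 -0.     1.314 -0.772] F [-3.5  0.1  4.1] M [ 0.05  0.46 -0.12] w 0.567
```

Request:
play_rows([
  {"offset": [0.2, -0.3, -0.5], "twist": -0.11, "grip": 0.5},
  {"offset": [0.2, -0.3, -0.9], "twist": -0.22, "grip": 0.5},
  {"offset": [0.2, -0.3, -1.4], "twist": -0.33, "grip": 0.5},
  {"offset": [0.2, -0.3, -1.8], "twist": -0.42, "grip": 0.5},
  {"offset": [0.2, -0.3, -2.2], "twist": -0.5, "grip": 0.5},
])

```text
time: 8.5
tool_pos: [0.5165, -0.0559, 0.3096]
tool_rot: [0.0, 0.272, 0.962, -0.0]
contact_force: [-1.5, -0.5, 1.4]
gripper_width: 0.567
```

```bash
python3 st.py
```

```text
t 8.5 pos [ 0.5165 -0.0559  0.3096] yaw 148.5 q [-0.251 -0.123  1.947 -0.     1.317 -1.271] F [-1.5 -0.5  1.4] M [-0.11  0.2  -0.06] w 0.567
```

Request:
play_rows([
  {"offset": [0, 0, -0.4], "twist": 0, "grip": 0.5},
  {"offset": [0, 0, -0.8], "twist": 0, "grip": 0.5},
  {"offset": [0, 0, -1.2], "twist": 0, "grip": 0.5},
  {"offset": [0, 0, -1.2], "twist": 0, "grip": 0.5},
])

```text
time: 8.83
tool_pos: [0.5163, -0.0557, 0.3099]
tool_rot: [-0.0, 0.274, 0.962, 0.0]
contact_force: [0.1, -0.4, -1.5]
gripper_width: 0.566
```

Request:
play_rows([
  {"offset": [0, 0, -0.5], "twist": 0, "grip": 0.5},
  {"offset": [0, 0, -1], "twist": 0, "grip": 0.5},
  {"offset": [0, 0, -1], "twist": 0, "grip": 0.5},
])

```text
time: 9.08
tool_pos: [0.5164, -0.0557, 0.3112]
tool_rot: [-0.0, 0.274, 0.962, 0.0]
contact_force: [0.3, 0.5, -1.4]
gripper_width: 0.569
```

Request:
play_rows([
  {"offset": [0, 0, -0.5], "twist": 0, "grip": 0.5},
  {"offset": [0, 0, -1], "twist": 0, "grip": 0.5},
  {"offset": [0, 0, -1.5], "twist": 0, "grip": 0.5},
  {"offset": [0, 0, -1.5], "twist": 0, "grip": 0.5},
])

```text
time: 9.42
tool_pos: [0.5162, -0.0557, 0.3117]
tool_rot: [-0.0, 0.274, 0.962, 0.0]
contact_force: [1.3, 0.1, -7.3]
gripper_width: 0.568
```

Request:
play_rows([
  {"offset": [0, 0, 0.3], "twist": -0.06, "grip": 0.5},
  {"offset": [0, 0, 0.2], "twist": -0.12, "grip": 0.5},
  {"offset": [0, 0, 0], "twist": -0.18, "grip": 0.5},
  {"offset": [0, 0, -0.2], "twist": -0.24, "grip": 0.5},
  {"offset": [0, 0, -0.2], "twist": -0.24, "grip": 0.5},
])

```text
time: 9.83
tool_pos: [0.5167, -0.0558, 0.3138]
tool_rot: [0.0, 0.156, 0.988, -0.0]
contact_force: [-0.7, 0.3, -2.1]
gripper_width: 0.568
```

Request:
play_rows([
  {"offset": [0, 0, -0.4], "twist": 0, "grip": 0.5},
  {"offset": [0, 0, -0.8], "twist": 0, "grip": 0.5},
  {"offset": [0, 0, -1.2], "twist": 0, "grip": 0.5},
  {"offset": [0, 0, -1.2], "twist": 0, "grip": 0.5},
])

```text
time: 10.17
tool_pos: [0.5165, -0.0558, 0.3145]
tool_rot: [0.0, 0.157, 0.988, -0.0]
contact_force: [-0.7, -1.0, -1.8]
gripper_width: 0.57
```

Request:
play_rows([
  {"offset": [0, 0, -0.4], "twist": 0, "grip": 0.5},
  {"offset": [0, 0, -0.8], "twist": 0, "grip": 0.5},
  {"offset": [0, 0, -1.2], "twist": 0, "grip": 0.5},
  {"offset": [0, 0, -1.2], "twist": 0, "grip": 0.5},
])

```text
time: 10.5
tool_pos: [0.5165, -0.0558, 0.3155]
tool_rot: [0.0, 0.157, 0.988, 0.0]
contact_force: [-0.4, 0.0, -1.3]
gripper_width: 0.567
```

Request:
play_rows([
  {"offset": [0, 0, -0.4], "twist": 0, "grip": 0.5},
  {"offset": [0, 0, -0.8], "twist": 0, "grip": 0.5},
  {"offset": [0, 0, -1.2], "twist": 0, "grip": 0.5},
  {"offset": [0, 0, -1.2], "twist": 0, "grip": 0.5},
])

```text
time: 10.83
tool_pos: [0.5165, -0.0557, 0.3167]
tool_rot: [0.0, 0.157, 0.988, 0.0]
contact_force: [-0.0, -0.3, -1.6]
gripper_width: 0.569
```

Request:
play_rows([
  {"offset": [0, 0, -0.4], "twist": 0, "grip": 0.5},
  {"offset": [0, 0, -0.8], "twist": 0, "grip": 0.5},
  {"offset": [0, 0, -0.8], "twist": 0, "grip": 0.5},
])

```text
time: 11.08
tool_pos: [0.5165, -0.0558, 0.3175]
tool_rot: [0.0, 0.157, 0.988, -0.0]
contact_force: [0.4, -0.2, -2.3]
gripper_width: 0.569
```

Request:
play_rows([
  {"offset": [0, 0, -0.3], "twist": 0, "grip": 0.5},
  {"offset": [0, 0, -0.6], "twist": 0, "grip": 0.5},
  {"offset": [0, 0, -0.6], "twist": 0, "grip": 0.5},
])

```text
time: 11.33
tool_pos: [0.5165, -0.0557, 0.318]
tool_rot: [0.0, 0.157, 0.988, -0.0]
contact_force: [-0.9, -0.6, -1.6]
gripper_width: 0.569
```

Request:
play_rows([
  {"offset": [0, 0, -0.3], "twist": 0, "grip": 0.5},
  {"offset": [0, 0, -0.6], "twist": 0, "grip": 0.5},
  {"offset": [0, 0, -0.6], "twist": 0, "grip": 0.5},
])

```text
time: 11.58
tool_pos: [0.5165, -0.0557, 0.3187]
tool_rot: [0.0, 0.157, 0.988, 0.0]
contact_force: [-1.3, -0.1, -1.0]
gripper_width: 0.564
```

Request:
play_rows([
  {"offset": [0, 0, -0.3], "twist": 0, "grip": 0.5},
  {"offset": [0, 0, -0.6], "twist": 0, "grip": 0.5},
  {"offset": [0, 0, -0.6], "twist": 0, "grip": 0.5},
])

```text
time: 11.83
tool_pos: [0.5165, -0.0558, 0.3193]
tool_rot: [0.0, 0.157, 0.988, -0.0]
contact_force: [-1.1, -0.5, -2.1]
gripper_width: 0.563
```

Request:
play_rows([
  {"offset": [0, 0, -0.3], "twist": 0, "grip": 0.5},
  {"offset": [0, 0, -0.6], "twist": 0, "grip": 0.5},
  {"offset": [0, 0, -0.6], "twist": 0, "grip": 0.5},
])

```text
time: 12.08
tool_pos: [0.5165, -0.0558, 0.3199]
tool_rot: [0.0, 0.157, 0.988, -0.0]
contact_force: [0.1, -1.0, -2.1]
gripper_width: 0.567
```

Request:
play_rows([
  {"offset": [0, 0, -0.3], "twist": 0, "grip": 0.5},
  {"offset": [0, 0, -0.6], "twist": 0, "grip": 0.5},
  {"offset": [0, 0, -0.6], "twist": 0, "grip": 0.5},
])

```text
time: 12.33
tool_pos: [0.5165, -0.0558, 0.3205]
tool_rot: [0.0, 0.157, 0.988, 0.0]
contact_force: [0.6, -0.5, -2.0]
gripper_width: 0.567
```

Request:
play_rows([
  {"offset": [0, 0, -0.4], "twist": 0, "grip": 0.5},
  {"offset": [0, 0, -0.8], "twist": 0, "grip": 0.5},
  {"offset": [0, 0, -0.8], "twist": 0, "grip": 0.5},
])

```text
time: 12.58
tool_pos: [0.5165, -0.0558, 0.3213]
tool_rot: [0.0, 0.157, 0.988, -0.0]
contact_force: [-0.3, 0.1, -1.7]
gripper_width: 0.568
```

Request:
play_rows([
  {"offset": [0, 0, -0.4], "twist": 0, "grip": 0.5},
  {"offset": [0, 0, -0.8], "twist": 0, "grip": 0.5},
  {"offset": [0, 0, -0.8], "twist": 0, "grip": 0.5},
])

```text
time: 12.83
tool_pos: [0.5165, -0.0558, 0.3221]
tool_rot: [0.0, 0.157, 0.988, -0.0]
contact_force: [-0.1, 0.3, -2.1]
gripper_width: 0.566
```

```bash
python3 - <<'E'
from st import *
st(); cv2.imwrite("pics/s4.png",cv2.resize(manip.grab_frame("scene")[150:290,200:350],None,fx=4,fy=4,interpolation=2))
E
```

```text
t 12.83 pos [ 0.5165 -0.0558  0.3221] yaw 162.0 q [-0.251 -0.136  1.937 -0.     1.341 -1.507] F [-0.1  0.3 -2.1] M [-0.06 -0.01  0.02] w 0.566
```

View pics/s4.png

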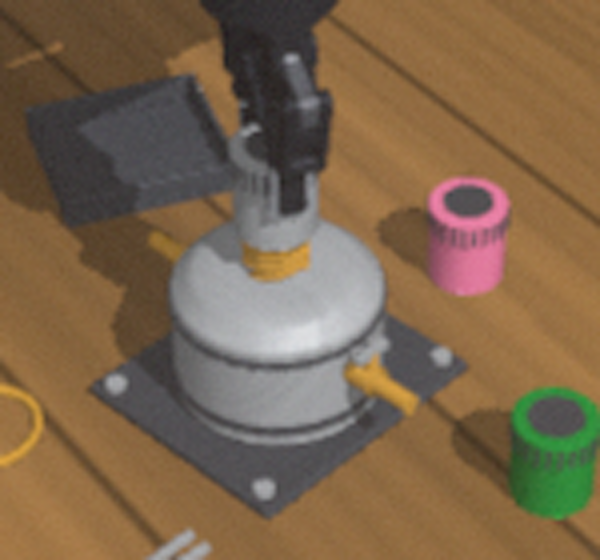

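The cap rises with the gripper, showing the brass thread at (277,262) in the crop. Only its weight is felt beyond 24 mm, so it seems to have come up in line with a notch. I'll keep lifting gently.

Request:
play_rows([
  {"offset": [0, 0, -0.5], "twist": 0, "grip": 0.5},
  {"offset": [0, 0, -1], "twist": 0, "grip": 0.5},
  {"offset": [0, 0, -1], "twist": 0, "grip": 0.5},
])

```text
time: 13.13
tool_pos: [0.5165, -0.0558, 0.3232]
tool_rot: [0.0, 0.157, 0.988, -0.0]
contact_force: [0.1, 0.7, -1.9]
gripper_width: 0.57
```

Request:
play_rows([
  {"offset": [0, 0, -0.5], "twist": 0, "grip": 0.5},
  {"offset": [0, 0, -1], "twist": 0, "grip": 0.5},
  {"offset": [0, 0, -1], "twist": 0, "grip": 0.5},
])

```text
time: 13.38
tool_pos: [0.5165, -0.0558, 0.3241]
tool_rot: [0.0, 0.157, 0.988, -0.0]
contact_force: [-0.2, 0.0, -2.8]
gripper_width: 0.567
```

Request:
play_rows([
  {"offset": [0, 0, -0.5], "twist": 0, "grip": 0.5},
  {"offset": [0, 0, -1], "twist": 0, "grip": 0.5},
  {"offset": [0, 0, -1], "twist": 0, "grip": 0.5},
])

```text
time: 13.63
tool_pos: [0.5165, -0.0558, 0.3251]
tool_rot: [0.0, 0.157, 0.988, -0.0]
contact_force: [-0.1, 0.2, -1.9]
gripper_width: 0.566
```

Request:
play_rows([
  {"offset": [0, 0, -1], "twist": 0, "grip": 0.5},
  {"offset": [0, 0, -2], "twist": 0, "grip": 0.5},
  {"offset": [0, 0, -3.5], "twist": 0, "grip": 0.5},
  {"offset": [0, 0, -5], "twist": 0, "grip": 0.5},
  {"offset": [0, 0, -5], "twist": 0, "grip": 0.5},
])

```text
time: 14.05
tool_pos: [0.5166, -0.0558, 0.3306]
tool_rot: [0.0, 0.157, 0.988, -0.0]
contact_force: [0.1, 0.9, -1.6]
gripper_width: 0.568
```

Request:
play_rows([
  {"offset": [0, 0, -4], "twist": 0, "grip": 0.5},
  {"offset": [0, 0, -12], "twist": 0, "grip": 0.5},
  {"offset": [0, 0, -25], "twist": 0, "grip": 0.5},
  {"offset": [0, 0, -40], "twist": 0, "grip": 0.5},
  {"offset": [0, 0, -55], "twist": 0, "grip": 0.5},
])

```text
time: 14.47
tool_pos: [0.5165, -0.0558, 0.3869]
tool_rot: [0.0, 0.157, 0.988, -0.0]
contact_force: [0.6, -1.0, -2.5]
gripper_width: 0.567
```

```bash
python3 - <<'E'
from st import *
st(); cv2.imwrite("pics/s5.png",cv2.resize(manip.grab_frame("scene")[90:390,180:450],None,fx=2,fy=2,interpolation=2))
for i in range(1):
  for c in ["scene","top"]:
    if c=="top": manip.grab_frame(c)
    for d in manip.tip_of("dish_floor",c)+manip.boxes_of("dish_floor",c): print(c,round(d["p"],2),w(c,d["xyz"]).round(4))
E
```

```text
t 14.47 pos [ 0.5165 -0.0558  0.3869] yaw 162.0 q [-0.251 -0.192  1.875  0.     1.457 -1.507] F [ 0.6 -1.  -2.5] M [0.04 0.01 0.01] w 0.567
scene 0.71 [0.4821 0.3099 0.0063]
scene 0.59 [0.4797 0.3127 0.008 ]
scene 0.26 [0.6854 0.3569 0.0628]
top 0.56 [0.4854 0.3073 0.0041]
top 0.71 [0.4854 0.3107 0.004 ]
top 0.55 [ 0.4646 -0.0402  0.0731]
```

View pics/s5.png

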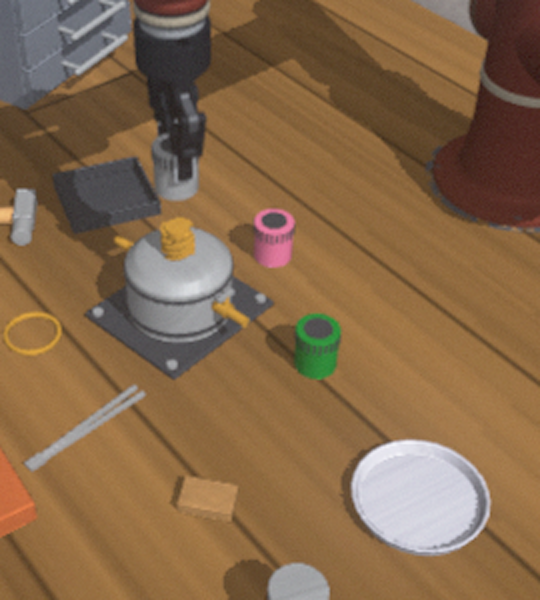

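The bare brass neck shows at crop (177,238), and the cap is upright in the gripper at (177,165). The dish is at (420,495) in the crop, world (0.484, 0.310). Next I carry the cap over.

Request:
play_rows([
  {"offset": [6, 14, 0], "twist": 0, "grip": 0.5},
  {"offset": [18, 42, 0], "twist": 0, "grip": 0.5},
  {"offset": [30, 70, 0], "twist": 0, "grip": 0.5},
  {"offset": [42, 98, 0], "twist": 0, "grip": 0.5},
  {"offset": [54, 127, 0], "twist": 0, "grip": 0.5},
])

```text
time: 15.18
tool_pos: [0.5038, 0.0828, 0.3836]
tool_rot: [-0.001, 0.157, 0.988, -0.0]
contact_force: [0.5, -1.3, -2.2]
gripper_width: 0.562
```

Request:
play_rows([
  {"offset": [12, 28, 0], "twist": 0, "grip": 0.5},
  {"offset": [24, 56, 0], "twist": 0, "grip": 0.5},
  {"offset": [36, 84, 0], "twist": 0, "grip": 0.5},
  {"offset": [48, 113, 0], "twist": 0, "grip": 0.5},
  {"offset": [60, 141, 0], "twist": 0, "grip": 0.5},
])

```text
time: 15.6
tool_pos: [0.4903, 0.2359, 0.3837]
tool_rot: [-0.001, 0.157, 0.988, -0.0]
contact_force: [0.6, -0.2, -0.7]
gripper_width: 0.567
```

Request:
play_rows([
  {"offset": [12, 28, 10], "twist": 0, "grip": 0.5},
  {"offset": [22, 52, 30], "twist": 0, "grip": 0.5},
  {"offset": [30, 70, 60], "twist": 0, "grip": 0.5},
  {"offset": [30, 70, 90], "twist": 0, "grip": 0.5},
  {"offset": [30, 70, 110], "twist": 0, "grip": 0.5},
])

```text
time: 16.02
tool_pos: [0.4824, 0.3109, 0.2705]
tool_rot: [-0.002, 0.156, 0.988, -0.002]
contact_force: [0.2, -0.9, -1.6]
gripper_width: 0.567
```

```bash
python3 - <<'E'
from st import *
st(); T=np.array(manip.get_calibration("wrist")["T"]); cv2.imwrite("pics/w6.png",manip.grab_frame("wrist"))
for d in manip.tip_of("dish_floor","wrist"): print(round(d["p"],2),(T@np.r_[d["xyz"],1])[:3].round(4))
E
```

```text
t 16.02 pos [0.4824 0.3109 0.2705] yaw 162.1 q [ 0.443  0.055  1.844 -0.     1.248 -0.816] F [ 0.2 -0.9 -1.6] M [-0.09  0.02  0.02] w 0.567
0.98 [0.4861 0.306  0.0017]
```

View pics/w6.png

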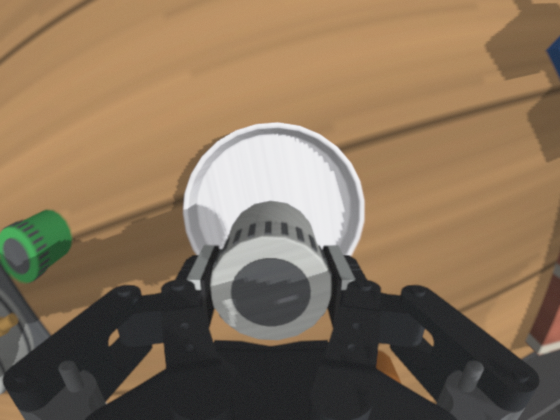

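The cap hangs at (272,285) over the dish at (273,205), centred to within a few mm. Lower it.

Request:
play_rows([
  {"offset": [0, 0, 15], "twist": 0, "grip": 0.5},
  {"offset": [0, 0, 30], "twist": 0, "grip": 0.5},
  {"offset": [0, 0, 45], "twist": 0, "grip": 0.5},
  {"offset": [0, 0, 53], "twist": 0, "grip": 0.5},
  {"offset": [0, 0, 53], "twist": 0, "grip": 0.5},
])

```text
time: 16.53
tool_pos: [0.4837, 0.3097, 0.2207]
tool_rot: [-0.001, 0.157, 0.988, -0.001]
contact_force: [-0.8, 0.3, -2.0]
gripper_width: 0.571
```

Request:
play_rows([
  {"offset": [0, 0, 2], "twist": 0, "grip": 0.5},
  {"offset": [0, 0, 4], "twist": 0, "grip": 0.5},
  {"offset": [0, 0, 6], "twist": 0, "grip": 0.5},
  {"offset": [0, 0, 6], "twist": 0, "grip": 0.5},
])

```text
time: 16.87
tool_pos: [0.4844, 0.3103, 0.2165]
tool_rot: [0.0, 0.157, 0.988, 0.0]
contact_force: [-0.8, -0.5, -1.3]
gripper_width: 0.566
```

Request:
play_rows([
  {"offset": [0, 0, 2], "twist": 0, "grip": 0.5},
  {"offset": [0, 0, 4], "twist": 0, "grip": 0.5},
  {"offset": [0, 0, 6], "twist": 0, "grip": 0.5},
  {"offset": [0, 0, 8], "twist": 0, "grip": 0.5},
  {"offset": [0, 0, 8], "twist": 0, "grip": 0.5},
])

```text
time: 17.28
tool_pos: [0.4839, 0.3101, 0.2073]
tool_rot: [-0.0, 0.157, 0.988, -0.0]
contact_force: [1.0, 0.3, -1.7]
gripper_width: 0.571
```

Request:
play_rows([
  {"offset": [0, 0, 1], "twist": 0, "grip": 0.5},
  {"offset": [0, 0, 2], "twist": 0, "grip": 0.5},
  {"offset": [0, 0, 2], "twist": 0, "grip": 0.5},
])

```text
time: 17.53
tool_pos: [0.4841, 0.3102, 0.2058]
tool_rot: [-0.0, 0.157, 0.988, -0.0]
contact_force: [-0.1, -0.2, -1.3]
gripper_width: 0.568
```

Request:
play_rows([
  {"offset": [0, 0, 0.5], "twist": 0, "grip": 0.5},
  {"offset": [0, 0, 1], "twist": 0, "grip": 0.5},
  {"offset": [0, 0, 1.5], "twist": 0, "grip": 0.5},
  {"offset": [0, 0, 1.5], "twist": 0, "grip": 0.5},
])

```text
time: 17.87
tool_pos: [0.4841, 0.3102, 0.2044]
tool_rot: [-0.0, 0.157, 0.988, -0.0]
contact_force: [0.4, 0.3, -1.8]
gripper_width: 0.567
```

Request:
play_rows([
  {"offset": [0, 0, 0.4], "twist": 0, "grip": 0.5},
  {"offset": [0, 0, 0.8], "twist": 0, "grip": 0.5},
  {"offset": [0, 0, 0.8], "twist": 0, "grip": 0.5},
])

```text
time: 18.12
tool_pos: [0.4842, 0.3102, 0.2036]
tool_rot: [-0.0, 0.157, 0.988, -0.0]
contact_force: [-0.6, -0.4, -1.2]
gripper_width: 0.567
```

Request:
play_rows([
  {"offset": [0, 0, 0.4], "twist": 0, "grip": 0.5},
  {"offset": [0, 0, 0.8], "twist": 0, "grip": 0.5},
  {"offset": [0, 0, 0.8], "twist": 0, "grip": 0.5},
])

```text
time: 18.37
tool_pos: [0.4843, 0.3103, 0.2033]
tool_rot: [0.0, 0.157, 0.988, -0.0]
contact_force: [0.1, -1.5, 1.6]
gripper_width: 0.563
```

Request:
play_rows([
  {"offset": [0, 0, 0.4], "twist": 0, "grip": 0.5},
  {"offset": [0, 0, 0.8], "twist": 0, "grip": 0.5},
  {"offset": [0, 0, 0.8], "twist": 0, "grip": 0.5},
])

```text
time: 18.62
tool_pos: [0.4845, 0.3103, 0.2033]
tool_rot: [0.0, 0.157, 0.988, -0.0]
contact_force: [-3.7, -1.2, 6.9]
gripper_width: 0.566
```

Touched down with a light 7 N. Now I ease back a little, open gently and retreat straight up.

Request:
play_rows([
  {"offset": [0, 0, -0.5], "twist": 0, "grip": 0.5},
  {"offset": [0, 0, -0.5], "twist": 0, "grip": 0.6},
  {"offset": [0, 0, -0.5], "twist": 0, "grip": 0.7},
  {"offset": [0, 0, -0.5], "twist": 0, "grip": 0.8},
  {"offset": [0, 0, -0.5], "twist": 0, "grip": 0.85},
])

```text
time: 19.03
tool_pos: [0.4842, 0.3102, 0.2024]
tool_rot: [0.0, 0.157, 0.988, 0.0]
contact_force: [-0.1, 0.4, -0.4]
gripper_width: 0.849
```

Request:
play_rows([
  {"offset": [0, 0, -3], "twist": 0, "grip": 0.85},
  {"offset": [0, 0, -12], "twist": 0, "grip": 0.85},
  {"offset": [0, 0, -30], "twist": 0, "grip": 0.85},
  {"offset": [0, 0, -60], "twist": 0, "grip": 0.85},
  {"offset": [0, 0, -90], "twist": 0, "grip": 0.85},
])

```text
time: 19.45
tool_pos: [0.4837, 0.31, 0.2932]
tool_rot: [-0.001, 0.157, 0.988, -0.001]
contact_force: [2.2, -0.0, -0.0]
gripper_width: 0.852
```

Request:
play_rows([
  {"offset": [0, 0, -30], "twist": 0, "grip": 0.85},
  {"offset": [0, 0, -60], "twist": 0, "grip": 0.85},
  {"offset": [0, 0, -60], "twist": 0, "grip": 0.85},
])

```text
time: 19.7
tool_pos: [0.4858, 0.311, 0.3619]
tool_rot: [0.006, 0.157, 0.988, 0.004]
contact_force: [0.6, 0.2, 1.0]
gripper_width: 0.845
```

```bash
python3 - <<'E'
from st import *
st(); cv2.imwrite("pics/s7.png",manip.grab_frame("scene"))
for d in manip.tip_of("cap_head","scene"):
    if d["p"]>.2: print(round(d["p"],2),w("scene",d["xyz"]).round(4))
E
```

```text
t 19.7 pos [0.4858 0.311  0.3619] yaw 162.0 q [ 0.441 -0.035  1.773  0.     1.389 -0.816] F [0.6 0.2 1. ] M [-0.01  0.    0.02] w 0.845
0.93 [ 0.3642 -0.0698  0.0465]
0.69 [0.4842 0.3104 0.0526]
0.59 [0.442  0.1028 0.0462]
0.49 [ 5.162e-01 -5.790e-02 -1.000e-04]
```

View pics/s7.png

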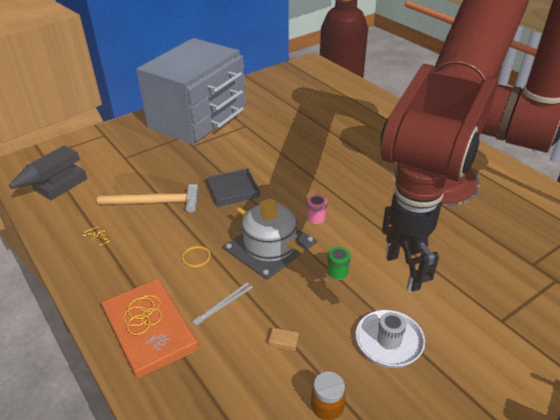

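The cap stands head-up, open side down, in the dish at (391,330). Everything else is where it started and the arm is clear, so I'll hand in.

```bash
python3 -c "
from st import *
st(); print(manip.job_done())"
```

```text
t 19.8 pos [0.4846 0.3104 0.3555] yaw 162.0 q [ 0.44  -0.031  1.78   0.     1.387 -0.816] F [ 0.  -0.7 -0.9] M [ 0.01 -0.   -0.05] w 0.852
the job is handed in; nothing more can be done
None
```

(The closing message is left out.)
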